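# Tag and label the tube rack

### The job

Get the rack of filled glass tubes marked for the next batch: take the batch tag out of its stand and hang it by its eye on the rack's peg, letting go of it, then push the label holder blade-first down into the slot behind the rack's front lip until it is fully home against the spring. The spring lifts it again if you let go, so finish while still holding it pressed home; leave the jar, the bowl and the two stoppers where they are.

Things in the scene. Friction and masses are not known exactly. Their poses are not given: they have to be found in the camera images.
- rack: Fixed white plastic rack, 150 mm deep (x), 300 mm long (y); origin: centre of its underside on the table; x to its back, y to its left end, z up. Deck 50 mm high with four lying capped glass tubes (tops 69 mm above the table, from x = -1 mm back). Slot with steel lip in its front edge (slot); tag peg near its left end (peg_tip).
- slot (a point): Centre of the label slot's mouth, level with the lip's top, 60 mm above the table, at x -60, y -50 mm of the rack; axes as the rack's. The slot runs along y: 100 mm long, 8 mm wide in x, between the front lip (6 mm thick, on -x) and an equally high back wall (8 mm thick); the deck around is 10 mm lower. 20 mm down lies a black sprung bar (catch).
- peg_tip (a point): Free end of the tag peg, 130 mm above the table, at x -75, y 110 mm of the rack; axes as the rack's. The peg is a dark steel rod 6 mm thick: a stem upright at the rack's x 0 to 115 mm above the table, then bent to the front (-x), rising evenly from the stem's top to this free end.
- peg_mid (a point): Point on the axis of the peg's sloping part, 35 mm behind its free end and 123 mm above the table; axes as the rack's.
- catch (a joint): Travel of the sprung bar in the slot, in m: 0 at rest (its top 20 mm below the lip's top), growing as it is pressed down. The spring pushes back with 3 N at the start and 0.6 N more for each mm. With the label holder fully home (its frame down on lip and back wall) it reads 0.010, pushing with about 9 N.
- tag: Loose batch tag, about 45 g, upright in a fixed white slotted stand (50 x 94 mm, 36 high). Grey plastic head 10 mm thick (x), 44 wide (y), 26 high; below it a bare metal plate 5 mm thick, 44 wide, 74 high, with a round eye. Origin: centre of the head, gripped across its thickness; z up, x through the eye. Plate's lower edge 87 mm below the origin, 28 mm deep in the stand: pull straight up.
- eye (a point): Centre of the tag's round eye (18 mm across, its axis along x), 35 mm below the centre of the tag's head.
- holder: Loose label holder, about 60 g, upright in the other stand (which is where varies). Grey frame 14 mm thick (x), 80 wide (y), 44 high, white card on both like faces; below it a blade 70 wide, 30 high, 4 thick (lowest 8 mm: 2.5). Origin: centre of the frame, gripped across its thickness; z up. Frame's underside 22 mm lower, 2 mm above the stand: pull straight up. Home: origin 22 mm above slot.
- blade_edge (a point): Middle of the lower edge of the label holder's blade, 52 mm below the centre of its frame.
- jar: Bystander: amber jar, 60 mm across, 100 mm high; origin at its underside.
- bowl: Bystander: steel bowl, 110 mm across, 45 mm high; origin at its underside.
- stopper_a: Bystander: white plastic stopper, 23 mm across, 15 mm high; origin at its underside.
- stopper_b: Bystander: a second, equal stopper.
There are look-alikes about, which are no part of the job. Of the things that look like the tag, the larger one is meant.

How it is judged:
By the outcome, as a careful person would: the job done as asked, in the order asked, and still so for the second after the job is handed in, while the arm keeps its last pose, push and grip.
It also fails if it takes over 70 s, if anything falls off the work surface, if the arm or the gripper's body presses on something with over 40 N, if the wrist force passes 120 N, or if a joint passes its speed limit or range.

### The arm

A 7-joint arm with a two-finger parallel gripper is mounted at the origin on the work surface. World frame = base frame: x ahead of the robot, y to its left, z up, the work surface at z = 0. Lengths are in m, angles in degrees, forces in N, time in s.
With the tool pointing down it reaches from about 0.425 to 0.875 m from the base axis. Payload 4.7 kg.
Tool frame: the origin (TCP) lies midway between the tips of the shut fingers; the grasp point (between the pads) lies env.grip_point_offset behind it (env.grip_point_offset is the distance from the TCP to the grasp point, in m); z points along the fingers, y is the line along which they close (so a half turn about z gives the same grasp; the last joint's range is limited). The gripper opens to 87 mm and grips with 3 to 60 N. Pads are 19 mm wide; open, the fingers measure 117 mm over their backs; the gripper's body (75 mm by 190 mm) begins 51 mm behind the grasp point.
Start: joints at [-64.051, 18.392, -4.016, 83.108, 1.295, 78.541, -3.26], TCP at [0.276, 0.588, 0.223] pointing down, gripper open.
Joint ranges: [-163.93, 163.93], [-17.29, 119.83], [-79.2, 71.16], [3.27, 140.29], [-89.18, 269.18], [5.43, 117.66], [-154.24, 154.24]. Speed limits (degrees/s): [147.25, 147.25, 180, 180, 180, 180, 180].

### API

Orientations are given as [roll, pitch, yaw] about the fixed x, y, z axes, in that order (R = Rz(yaw) Ry(pitch) Rx(roll)).
In Python, from cell import env gives the robot as it stands.
- The arm moves only by the shell command python3 -m creep 'ROWS' [FORCE]. ROWS is a JSON object of lists of equal length, an entry for each row: "translation": the shift along the tool's x, y, z in units of 0.08 m (1.0 is 0.08 m), a list of three; "turn": the turn, a rotation vector about the tool's x, y, z in units of 180 degrees (1.0 is 180 degrees), a list of three; "grip": the opening, from 0 (shut) to 1 (fully open). In form: {"translation": [[x, y, z], ...], "turn": [[ax, ay, az], ...], "grip": [grip, ...]}. A call has 1 to 5 rows; each row shifts and turns the commanded pose from where the row before left it, along the tool's axes as they then stand; what a row does not reach is not made up. A row lasts 1/8 s, in which the tool goes at most 62.5 mm and 10.7 degrees, less where a joint would pass 70% of its speed; a pose out of reach is approached as far as the arm can. A call with a number of a shift or a turn outside -1 to 1 is refused whole. A call with a gripper value outside its range is refused whole. The fingers move at their own pace and stop on an object; FORCE is the grip in N (left out, the last holds). Time passes only in rows, so rows that do not move let the fingers close. It gives the time, the measured TCP pose, the force, the opening and the grip force at its end, in the units of the state.
- env.get_obs(): the state, without advancing time (a new reading comes with each control period).
- env.read_camera(name): name is "scene" or "top" or "wrist"; returns a dict with "frame" (420x560x3 uint8, red, green, blue), "z_map" (420x560 float32, m along the optical axis (not along the pixel's ray), 0 where there is no reading), "K" (3x3 intrinsics, pixels), "rvec" (rotation vector, rad) and "tvec" (3), from world to camera coordinates, as OpenCV has them. Camera axes: x right, y down, z forward; pixel columns grow to the right and rows downward; lengths in m; the calibration is good to about 2 mm. A picture is of the moment at which its call begins.
- env.sign_off(): hands the job in; it is judged then, once.
The state is a dict: "time_s": time; "qpos": joint angles; "joint_velocities": joint speeds; "effort": joint torques, N m; "tool_pos": TCP position; "tool_rot": TCP orientation; "force": force on the tool from outside, world axes, zero at the start; "wrist_torque": the same for the moment, N m; "grip_width": finger opening in m; "grasp_force": force on a finger pad.
Only numpy, scipy, OpenCV 4.12 (cv2) and the standard library are available. Lean on these libraries where they do the work, as an engineer would, in place of code of your own. Each camera call takes 0.05 s, during which the arm holds its last target. There are 200 camera calls.

## Working session

There is one attempt and no reset: what is moved stays moved. The work goes in short steps, Python scripts to look and compute and a shell command to move; the robot and the scene stay as the last step left them, time stands still between calls to the robot, and variables do not carry over. Pictures are saved under pics/ and viewed, at most 10 in all, crops included, and the job is handed in when it is done.

```bash
mkdir -p pics; cat > h.py <<'E'
import numpy as np, cv2
from cell import env
from scipy.spatial.transform import Rotation as R
def cam(n):
    c=env.read_camera(n); np.savez(f'/tmp/{n}.npz',**c); return c
def load(n): return dict(np.load(f'/tmp/{n}.npz'))
def cloud(c):
    K=c['K'];z=c['z_map'];v,u=np.mgrid[:z.shape[0],:z.shape[1]]
    P=np.stack([(u-K[0,2])/K[0,0]*z,(v-K[1,2])/K[1,1]*z,z],-1)
    Rm=cv2.Rodrigues(np.array(c['rvec'],float))[0]
    W=(P-np.array(c['tvec']).ravel())@Rm
    W[z<=0]=np.nan
    return W
def save(img,name,s=1):
    cv2.imwrite('pics/'+name,cv2.resize(img[:,:,::-1],None,fx=s,fy=s,interpolation=cv2.INTER_CUBIC))
E
python3 - <<'E'
from h import *
a=cam('scene');b=cam('top')
save(a['frame'],'s0.png',1.4);save(b['frame'],'t0.png',1.4)
print(env.get_obs(),env.grip_point_offset)
E
```

```text
{'time_s': 0.1, 'qpos': array([-64.05110846,  18.43601788,  -4.01633199,  83.1689192 ,
         1.29440382,  78.54208233,  -3.25938214]), 'joint_velocities': array([-0.00587434, -0.0658597 ,  0.04138135, -0.1786506 ,  0.00955061,
       -0.04732062,  0.00380851]), 'effort': array([-7.21176220e-04, -4.92567694e+01, -4.06101784e-01, -3.13401532e+01,
       -6.41737296e-02,  3.93675151e-02,  6.34934077e-05]), 'tool_pos': array([0.27596736, 0.58794206, 0.22154852]), 'tool_rot': array([-1.79898187e+02,  4.72948509e-03,  1.54861988e+02]), 'force': array([-0.16505085, -0.01244991,  1.13856612]), 'wrist_torque': array([0.01357679, 0.04395918, 0.02059964]), 'grasp_force': 0.0, 'grip_width': 0.08671336782734404} 0.0187
```

View pics/s0.png

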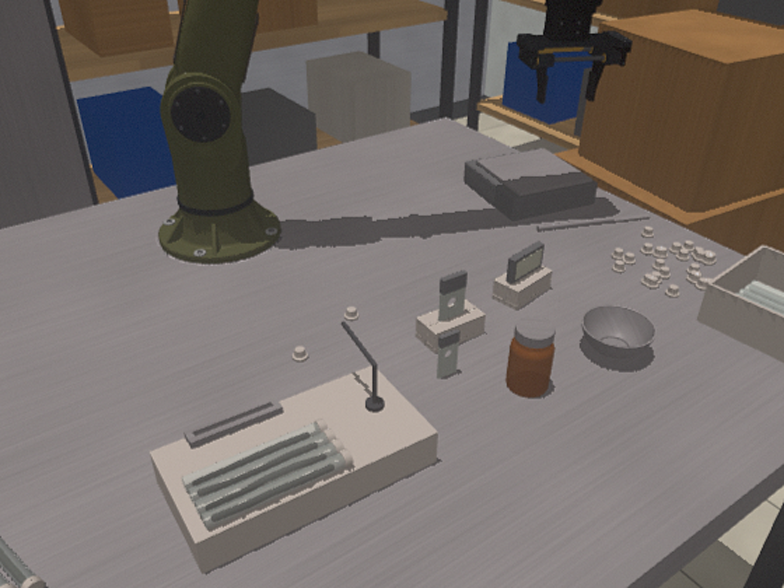

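View pics/t0.png

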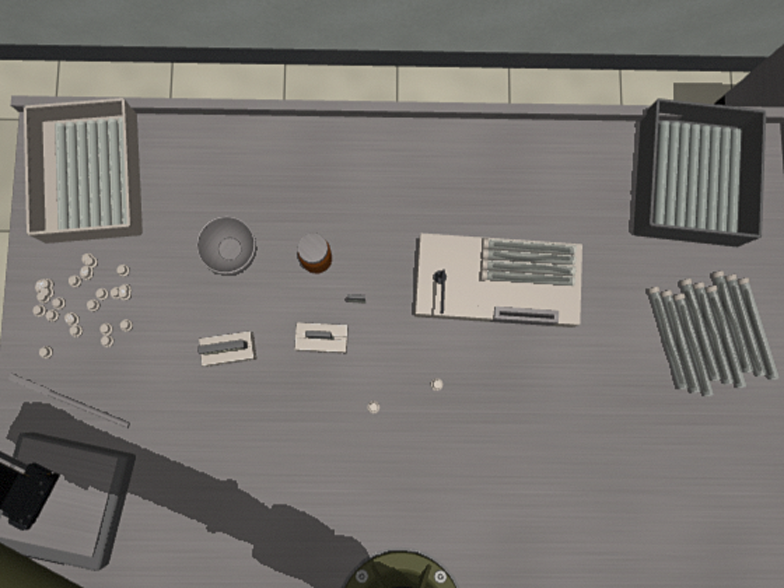

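The scene view shows the tag candidates: one in the stand at (452,290) and a smaller free-standing one at (447,355). The one in the stand fits, since it is larger and has an eye. The holder is at (525,265), the rack at (300,465) and the peg tip at (345,323). Next I'll measure and confirm with a crop.

```bash
python3 - <<'E'
from h import *
a=load('scene');b=load('top')
save(a['frame'][160:290,270:420],'c1.png',4)
W=cloud(b); A=cloud(a)
def box(name,u0,u1,v0,v1,z0,z1,WW=W):
    s=WW[int(v0/1.4):int(v1/1.4),int(u0/1.4):int(u1/1.4)].reshape(-1,3)
    s=s[(s[:,2]>z0)&(s[:,2]<z1)]
    r=cv2.minAreaRect((s[:,:2]*1000).astype(np.float32))
    print(name,len(s),'rect',np.round(r[0],1),np.round(r[1],1),round(r[2],1),'med',np.round(np.median(s,0)*1000,1),'zmax',np.round(s[:,2].max()*1000,1))
box('rack deck',405,595,225,335,.043,.055)
box('lip',480,570,300,330,.056,.066)
box('peg',420,460,260,320,.09,.14)
box('tubes',475,580,230,290,.058,.08)
box('holder',190,260,325,370,.06,.2)
box('holder stand',190,260,325,370,.02,.045)
box('tag',290,350,320,357,.06,.2)
box('tag stand',290,350,320,357,.02,.045)
box('small',340,370,285,310,.02,.2)
print('scene cam')
box('peg',335,385,315,400,.07,.14,A)
box('tag',435,470,265,325,.045,.2,A)
box('holder',500,550,235,285,.045,.2,A)
box('rack',145,440,365,580,.045,.052,A)
box('jar',295,335,230,275,.05,.2)
E
```

```text
rack deck 4311 rect [ 602.3 -178.1] [300.9 151.6] 86.8 med [ 583.7 -130.1   49.3] zmax 55.0
lip 268 rect [ 535.2 -226. ] [120.6  22.6] 86.5 med [ 538.  -223.    59.5] zmax 65.8
peg 82 rect [566.3 -65.7] [ 5.7 78.4] 88.8 med [571.1 -65.4 122.9] zmax 135.1
tubes 1817 rect [ 631.2 -228.4] [171.4  77.1] 87.2 med [ 630.5 -227.    65.9] zmax 77.7
holder 221 rect [469.7 319.8] [15.  81.6] 9.1 med [469.5 318.5  80.9] zmax 89.1
holder stand 517 rect [469.7 320.1] [50.1 95.4] 8.9 med [463.  315.8  35.7] zmax 44.9
tag 91 rect [491.8 148.1] [43.6  9.9] 87.8 med [491.3 147.8 106.6] zmax 112.2
tag stand 631 rect [491.9 148.5] [94.3 50.4] 87.6 med [487.7 146.6  35.4] zmax 43.1
small 65 rect [562.5  84.4] [30.5  7.8] 85.9 med [560.8  84.5  70.5] zmax 76.5
scene cam
peg 220 rect [570.4 -66.2] [ 7.2 80.5] 87.2 med [592.8 -67.6 119.3] zmax 132.4
tag 478 rect [495.9 148.2] [47.8 12.8] 86.9 med [497.5 145.7  83.1] zmax 109.8
holder 434 rect [474.7 319.5] [17.6 85.4] 8.7 med [479.4 311.6  68.9] zmax 84.3
rack 7146 rect [ 604.6 -177.5] [301.3 153.8] 86.8 med [ 597.6 -137.    49.9] zmax 52.0
jar 479 rect [642.6 160.6] [54.5 55.6] 82.6 med [638.4 159.6  98.2] zmax 106.8
```

View pics/c1.png

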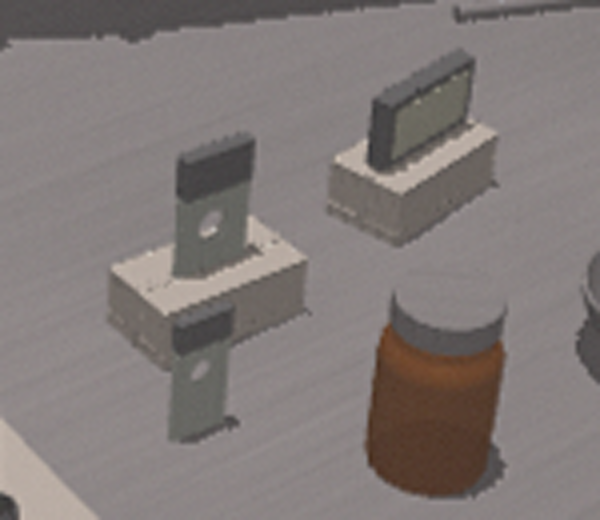

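The crop confirms it: the big tag with the eye stands in the near stand (crop 210,200). The smaller look-alike at (200,370) stands loose on the table. Next, the approach above the tag.

```bash
cat >> h.py <<'E'
def plan(pos,yaw,n):
    """n equal rows from the measured pose to pos, tool down with yaw"""
    o=env.get_obs(); p=np.array(o['tool_pos']); r=R.from_euler('xyz',o['tool_rot'],degrees=True)
    t=R.from_euler('xyz',[180,0,yaw],degrees=True)
    rv=(r.inv()*t).as_rotvec()/n; d=(np.array(pos)-p)/n
    print('dist/row mm',round(np.linalg.norm(d)*1e3,1),'deg/row',round(np.degrees(np.linalg.norm(rv)),2))
    print('turn',np.round(rv/np.pi,4).tolist())
    for i in range(n):
        print(np.round(r.inv().apply(d)/.08,3).tolist()); r=r*R.from_rotvec(rv)
E
python3 - <<'E'
from h import *
plan([.492,.148,.20],87.8,10)
E
```

```text
dist/row mm 49.1 deg/row 6.71
turn [-0.0, 0.0, 0.0373]
[-0.478, -0.383, 0.028]
[-0.52, -0.325, 0.028]
[-0.554, -0.262, 0.027]
[-0.581, -0.195, 0.027]
[-0.6, -0.126, 0.027]
[-0.61, -0.055, 0.027]
[-0.612, 0.016, 0.027]
[-0.606, 0.088, 0.027]
[-0.592, 0.158, 0.027]
[-0.569, 0.226, 0.027]
```

```bash
python3 -m creep '{"translation":[[-0.48,-0.38,0.03],[-0.52,-0.325,0.03],[-0.555,-0.26,0.03],[-0.58,-0.195,0.03],[-0.6,-0.125,0.03]],"turn":[[0,0,0.0373],[0,0,0.0373],[0,0,0.0373],[0,0,0.0373],[0,0,0.0373]],"grip":[0.6,0.6,0.6,0.6,0.6]}' 10
python3 -m creep '{"translation":[[-0.61,-0.055,0.03],[-0.61,0.016,0.03],[-0.605,0.09,0.03],[-0.59,0.16,0.03],[-0.57,0.225,0.03]],"turn":[[0,0,0.0373],[0,0,0.0373],[0,0,0.0373],[0,0,0.0373],[0,0,0.0373]],"grip":[0.6,0.6,0.6,0.6,0.6]}'
python3 -m creep '{"translation":[[0,0,0],[0,0,0]],"turn":[[0,0,0],[0,0,0]],"grip":[0.6,0.6]}'
python3 - <<'E'
from h import *
plan([.492,.148,.20],87.8,1)
w=cam('wrist'); save(w['frame'],'w1.png',1.4)
E
```

```text
time_s: 0.72
tool_pos: [0.385, 0.3669, 0.2101]
tool_rot: [-180.0, 0.0, 121.1]
force: [0.5, 0.5, 0.5]
grip_width: 0.0534
grasp_force: 0.0
time_s: 1.35
tool_pos: [0.4928, 0.1475, 0.1982]
tool_rot: [-180.0, -0.0, 87.5]
force: [0.2, 0.8, 0.1]
grip_width: 0.0523
grasp_force: 0.0
time_s: 1.6
tool_pos: [0.492, 0.1497, 0.1983]
tool_rot: [-180.0, -0.0, 87.8]
force: [-0.5, 0.5, -0.5]
grip_width: 0.0522
grasp_force: 0.0
dist/row mm 2.4 deg/row 0.06
turn [-0.0003, -0.0001, -0.0002]
[-0.021, 0.0, -0.022]
```

View pics/w1.png

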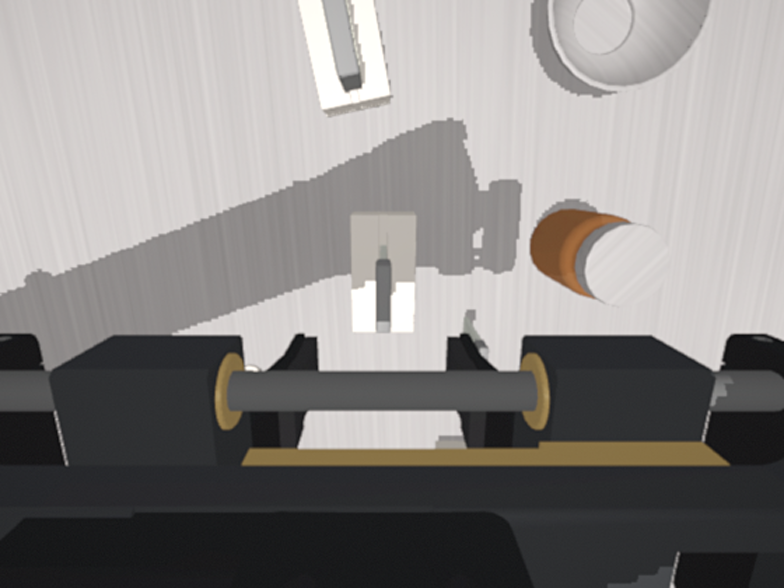

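The wrist view shows the tag head at (383,295), midway between the fingers at about 305 and 460. I'll measure it once in the cloud and then go down.

```bash
python3 - <<'E'
from h import *
W=cloud(load('wrist'))
s=W[170:240,255:290].reshape(-1,3); s=s[(s[:,2]>.1)&(s[:,2]<.115)]
print(len(s),cv2.minAreaRect((s[:,:2]*1000).astype(np.float32)),s[:,2].mean())
E
python3 -m creep '{"translation":[[-0.02,0,0.35],[0,0,0.5],[0,0,0.4],[0,0,0.24],[0,0,0]],"turn":[[0,0,0],[0,0,0],[0,0,0],[0,0,0],[0,0,0]],"grip":[0.6,0.6,0.6,0.6,0.6]}'
```

```text
572 ((492.12939453125, 150.284423828125), (43.40351104736328, 9.626128196716309), 87.60966491699219) 0.10728447904803833
time_s: 2.28
tool_pos: [0.4905, 0.1486, 0.0778]
tool_rot: [-179.8, 0.1, 87.9]
force: [0.4, 0.6, 0.1]
grip_width: 0.0525
grasp_force: 0.0
```

```bash
python3 -m creep '{"translation":[[0,0,0],[0,0,0],[0,0,0],[0,0,0],[0,0,0]],"turn":[[0,0,0],[0,0,0],[0,0,0],[0,0,0],[0,0,0]],"grip":[0.1,0,0,0,0]}' 20
python3 -m creep '{"translation":[[0,0,-0.1],[0,0,-0.3],[0,0,-0.5],[0,0,-0.6],[0,0,-0.45]],"turn":[[0,0,0],[0,0,0],[0,0,0],[0,0,0],[0,0,0]],"grip":[0,0,0,0,0]}'
python3 - <<'E'
from h import *
plan([.470,-.064,.22],86.8,5)
E
```

```text
time_s: 2.9
tool_pos: [0.4926, 0.1475, 0.0795]
tool_rot: [180.0, -0.0, 87.7]
force: [-0.2, -0.1, 1.1]
grip_width: 0.0102
grasp_force: 0.1
time_s: 3.52
tool_pos: [0.4928, 0.1475, 0.238]
tool_rot: [179.9, -0.1, 87.7]
force: [-0.7, 0.2, -1.2]
grip_width: 0.0101
grasp_force: 20.0
dist/row mm 42.7 deg/row 0.18
turn [0.0001, -0.0001, 0.001]
[-0.531, -0.036, 0.044]
[-0.531, -0.034, 0.045]
[-0.531, -0.033, 0.045]
[-0.531, -0.031, 0.045]
[-0.531, -0.029, 0.045]
```

```bash

python3 -m creep '{"translation":[[-0.4,-0.04,0.04],[-0.65,-0.04,0.04],[-0.65,-0.04,0.04],[-0.65,-0.04,0.04],[-0.65,-0.04,0.04]],"turn":[[0,0,0.001],[0,0,0.001],[0,0,0.001],[0,0,0.001],[0,0,0.001]],"grip":[0,0,0,0,0]}'
python3 -m creep '{"translation":[[-0.65,-0.06,0],[-0.6,-0.06,0],[-0.5,-0.05,0],[-0.2,0,0],[0,0,0]],"turn":[[0,0,0],[0,0,0],[0,0,0],[0,0,0],[0,0,0]],"grip":[0,0,0,0,0]}'
python3 -m creep '{"translation":[[0,0,0],[0,0,0]],"turn":[[0,0,0],[0,0,0]],"grip":[0,0]}'
python3 - <<'E'
from h import *
w=cam('wrist'); save(w['frame'],'w2.png',1.4)
W=cloud(w).reshape(-1,3); W=W[~np.isnan(W[:,0])]
def rect(n,m):
    s=W[m]; r=cv2.minAreaRect((s[:,:2]*1000).astype(np.float32)); print(n,len(s),np.round(r[0],1),np.round(r[1],1),round(r[2],2),'z',s[:,2].mean().round(4))
x,y,z=W.T
rect('lip',(abs(z-.06)<.003)&(x>.5)&(x<.57)&(y>-.29)&(y<-.16))
m=(z>.108)&(z<.14)&(x>.515)&(x<.62)&(y>-.09)&(y<-.04); rect('peg',m)
s=W[m]
for a in np.arange(.52,.62,.01):
    q=s[(s[:,0]>=a)&(s[:,0]<a+.01)]
    if len(q): print(round(a,2),len(q),np.round(q.mean(0)*1e3,1), 'top',np.round(q[:,2].max()*1e3,1))
E
```

```text
time_s: 4.15
tool_pos: [0.4649, -0.0932, 0.2199]
tool_rot: [179.9, -0.0, 86.8]
force: [0.8, 0.8, 0.1]
grip_width: 0.0093
grasp_force: 20.0
time_s: 4.78
tool_pos: [0.4425, -0.2478, 0.2197]
tool_rot: [180.0, 0.0, 86.6]
force: [-0.1, -0.0, -0.5]
grip_width: 0.0097
grasp_force: 20.0
time_s: 5.03
tool_pos: [0.4434, -0.2452, 0.2194]
tool_rot: [180.0, -0.0, 86.9]
force: [0.1, 0.6, -0.8]
grip_width: 0.0098
grasp_force: 20.0
lip 1703 [ 535.1 -222.7] [116.  23.] 86.87 z 0.0596
peg 0 [0. 0.] [0. 0.] 0.0 z nan<stdin>:5: RuntimeWarning: Mean of empty slice.
  ret = ret.dtype.type(ret / rcount)
```

View pics/w2.png

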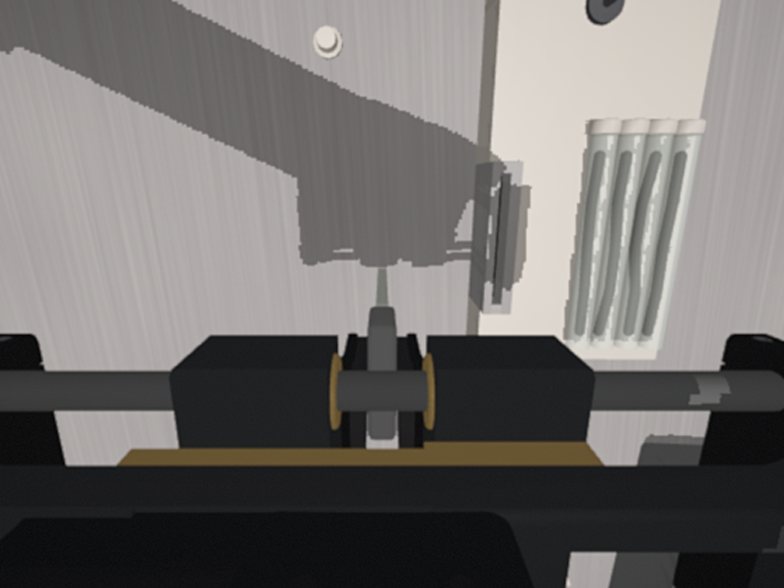

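The wrist view shows the whole slot at about (497,237) and the peg's foot at (605,5). The slot centre works out at about (0.534,-0.223) with yaw -3.1°. The lip, tubes and peg agree on this, so the peg tip should be at about (0.528,-0.063). Next, the pose in front of the peg.

```bash
python3 - <<'E'
from h import *
plan([.500,-.064,.219],86.9,4)
E
```

```text
dist/row mm 47.5 deg/row 0.01
turn [0.0, -0.0, 0.0]
[0.575, 0.146, 0.001]
[0.576, 0.146, 0.001]
[0.576, 0.146, 0.001]
[0.576, 0.146, 0.001]
```

```bash

python3 -m creep '{"translation":[[0.4,0.1,0],[0.65,0.165,0],[0.65,0.165,0],[0.45,0.115,0],[0.15,0.04,0]],"turn":[[0,0,0],[0,0,0],[0,0,0],[0,0,0],[0,0,0]],"grip":[0,0,0,0,0]}'
python3 -m creep '{"translation":[[0,0,0.2],[0,0,0.4],[0,0,0.27],[0,0,0],[0,0,0]],"turn":[[0,0,0],[0,0,0],[0,0,0],[0,0,0],[0,0,0]],"grip":[0,0,0,0,0]}'
python3 - <<'E'
from h import *
plan([.500,-.064,.1495],86.9,1)
w=cam('scene'); im=w['frame'][170:310,190:340]; save(im,'p1.png',4)
w=cam('wrist')
t=cam('top')
for n in ('scene','top','wrist'):
    W=cloud(load(n)).reshape(-1,3); x,y,z=W.T
    s=W[(z>.10)&(z<.14)&(x>.512)&(x<.62)&(y>-.085)&(y<-.045)]
    print(n,len(s))
    for a in np.arange(.51,.62,.01):
        q=s[(s[:,0]>=a)&(s[:,0]<a+.01)]
        if len(q): print(round(a,3),len(q),np.round(q.mean(0)*1e3,1),'x',np.round([q[:,0].min()*1e3,q[:,0].max()*1e3],1),'top',np.round(q[:,2].max()*1e3,1))
E
```

```text
time_s: 5.7
tool_pos: [0.5004, -0.0621, 0.2192]
tool_rot: [-180.0, -0.0, 87.1]
force: [-0.2, -0.2, -0.3]
grip_width: 0.0095
grasp_force: 20.0
time_s: 6.32
tool_pos: [0.5001, -0.0667, 0.1502]
tool_rot: [180.0, 0.0, 86.7]
force: [-0.1, -0.2, -0.2]
grip_width: 0.01
grasp_force: 20.0
dist/row mm 2.8 deg/row 0.19
turn [0.0002, 0.0001, -0.0011]
[0.033, -0.003, 0.009]
scene 167
0.52 1 [529.6 -64.5 131.5] x [529.6 529.6] top 131.5
0.53 16 [535.7 -64.6 130.7] x [530.6 539.9] top 132.7
0.54 17 [545.7 -65.1 128.7] x [541. 550.] top 131.4
0.55 17 [555.6 -65.6 127. ] x [550.9 559.7] top 129.7
0.56 17 [565.2 -66.4 124.8] x [560.3 569.1] top 127.2
0.57 17 [575.  -67.  123.5] x [570.2 579.4] top 127.2
0.58 18 [584.4 -67.4 121.1] x [580.1 589. ] top 124.3
0.59 19 [594.2 -67.9 118.8] x [590.2 599. ] top 122.9
0.6 43 [606.1 -68.4 111.1] x [600.2 609.6] top 119.6
0.61 2 [610.4 -70.4 109.6] x [610.3 610.5] top 113.3
top 0
wrist 1094
0.52 61 [527.8 -61.  131.6] x [525.6 530. ] top 134.4
0.53 142 [535.1 -61.4 130.7] x [530. 540.] top 133.2
0.54 136 [544.9 -62.1 128.7] x [540.1 549.9] top 131.3
0.55 135 [554.9 -62.6 126.7] x [550.  559.9] top 129.3
0.56 128 [564.9 -63.2 124.7] x [560.  569.9] top 126.8
0.57 128 [574.9 -63.7 122.6] x [570.  579.9] top 125.0
0.58 123 [584.9 -64.3 120.6] x [580.1 589.8] top 123.0
0.59 126 [595.1 -64.9 117.9] x [590. 600.] top 120.8
0.6 115 [602.1 -64.6 111.7] x [600.1 605.6] top 119.2
```

View pics/p1.png

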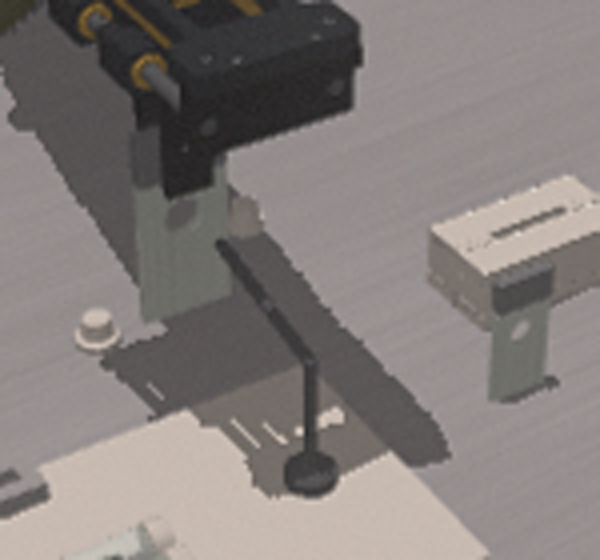

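```bash
python3 - <<'E'
from h import *
for n in ('scene','wrist'):
    c=load(n);W3=cloud(c);W=W3.reshape(-1,3); x,y,z=W.T
    s=W[(z>.085)&(z<.11)&(x>.485)&(x<.515)&(y>-.11)&(y<-.02)]
    if len(s)>10: print(n,'plate',len(s),np.round(s.mean(0)*1e3,1),'y',np.round(np.percentile(s[:,1],[1,99])*1e3,1))
c=load('scene');K=c['K'];Rm=cv2.Rodrigues(c['rvec'])[0]
o=-Rm.T@c['tvec'].ravel()
d=Rm.T@np.linalg.inv(K)@[235.3,223,1]
X=.5025; t=(X-o[0])/d[0]; print('eye',o+t*d)
W=cloud(c)[195:260,220:252].reshape(-1,3); s=W[(W[:,0]>.485)&(W[:,0]<.515)]
print('plate x',np.percentile(s[:,0],[10,50,90]),'zmin',np.percentile(s[:,2],[1,2,5]))
E
```

```text
scene plate 239 [504.1 -67.9  97.2] y [-88.4 -44. ]
wrist plate 50 [501.1 -42.1  98.8] y [-42.5 -41.8]
eye [ 0.5025     -0.06556742  0.131379  ]
plate x [0.50043815 0.50424497 0.5069536 ] zmin [0.0794835  0.08046919 0.08293014]
```

```bash

python3 -m creep '{"translation":[[0.033,0,0.005],[0,0.2,0],[0,0.15,0.01],[0,0.15,0.03],[0,0,0]],"turn":[[0,0,0],[0,0,0],[0,0,0],[0,0,0],[0,0,0]],"grip":[0,0,0,0,0]}'
python3 -m creep '{"translation":[[0,0.15,0.03],[0,0.15,0.03],[0,0,0]],"turn":[[0,0,0],[0,0,0],[0,0,0]],"grip":[0,0,0]}'
python3 - <<'E'
from h import *
w=cam('scene'); im=w['frame'][170:310,190:340]; save(im,'p2.png',4)
E
```

```text
time_s: 7.1
tool_pos: [0.5405, -0.065, 0.1457]
tool_rot: [-180.0, 0.0, 86.8]
force: [-0.2, -0.3, -0.5]
grip_width: 0.01
grasp_force: 20.0
time_s: 7.48
tool_pos: [0.5648, -0.0664, 0.141]
tool_rot: [-180.0, 0.0, 86.8]
force: [-0.7, -0.1, -0.6]
grip_width: 0.0097
grasp_force: 20.0
```

View pics/p2.png

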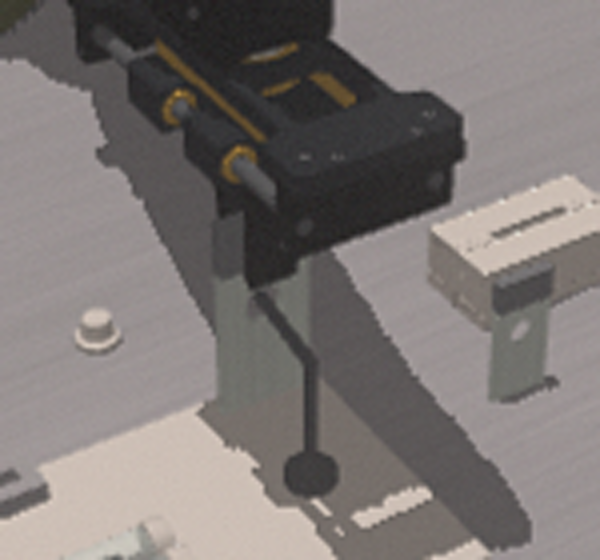

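The peg runs through the eye at (258,292) and there is no contact force. Now I lower the tag until it rests, then let go.

```bash

python3 -m creep '{"translation":[[0,0,0.04],[0,0,0.015],[0,0,0]],"turn":[[0,0,0],[0,0,0],[0,0,0]],"grip":[0,0,0]}'
```

```text
time_s: 7.9
tool_pos: [0.5639, -0.0663, 0.137]
tool_rot: [180.0, -0.0, 86.8]
force: [0.1, -0.2, -0.6]
grip_width: 0.0094
grasp_force: 20.0
```

```bash

python3 -m creep '{"translation":[[0,0,0],[0,0,0],[0,0,0],[0,0,0]],"turn":[[0,0,0],[0,0,0],[0,0,0],[0,0,0]],"grip":[0.15,0.25,0.3,0.3]}'
python3 -m creep '{"translation":[[0,0,-0.1],[0,0,-0.3],[0,0,-0.5],[0,0,-0.4],[0,0,0]],"turn":[[0,0,0],[0,0,0],[0,0,0],[0,0,0],[0,0,0]],"grip":[0.3,0.3,0.3,0.3,0.3]}'
python3 - <<'E'
from h import *
w=cam('scene'); im=w['frame'][170:310,190:340]; save(im,'p3.png',4)
plan([.470,.320,.20],99.1,10)
E
```

```text
time_s: 8.4
tool_pos: [0.5641, -0.0663, 0.137]
tool_rot: [180.0, -0.0, 86.8]
force: [-0.9, 0.1, -0.3]
grip_width: 0.0251
grasp_force: 0.0
time_s: 9.02
tool_pos: [0.5659, -0.0667, 0.2444]
tool_rot: [179.6, -0.0, 86.8]
force: [0.0, 0.6, 0.0]
grip_width: 0.026
grasp_force: 0.0
dist/row mm 40.0 deg/row 1.23
turn [0.0001, -0.0, -0.0068]
[0.476, -0.145, 0.053]
[0.479, -0.135, 0.053]
[0.482, -0.125, 0.053]
[0.484, -0.114, 0.053]
[0.486, -0.104, 0.053]
[0.489, -0.093, 0.053]
[0.49, -0.083, 0.053]
[0.492, -0.072, 0.053]
[0.494, -0.062, 0.053]
[0.495, -0.051, 0.053]
```

View pics/p3.png

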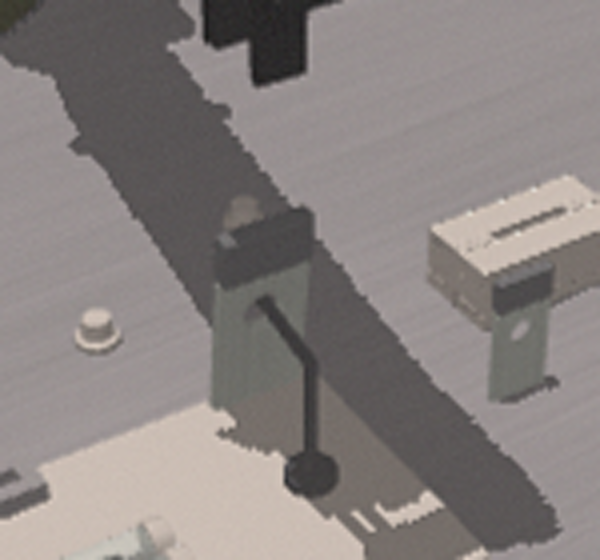

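The tag hangs free on the peg with its eye at (262,303). Now the holder.

```bash

python3 -m creep '{"translation":[[0.3,-0.1,0],[0.6,-0.18,0],[0.6,-0.16,0.07],[0.6,-0.15,0.07],[0.6,-0.13,0.07]],"turn":[[0,0,0],[0,0,-0.01],[0,0,-0.01],[0,0,-0.01],[0,0,-0.01]],"grip":[0.6,0.6,0.6,0.6,0.6]}'
python3 -m creep '{"translation":[[0.6,-0.1,0.07],[0.6,-0.09,0.07],[0.6,-0.07,0.07],[0.35,0,0.07],[0.1,0,0]],"turn":[[0,0,-0.01],[0,0,-0.01],[0,0,-0.008],[0,0,0],[0,0,0]],"grip":[0.6,0.6,0.6,0.6,0.6]}'
python3 -m creep '{"translation":[[0,0,0],[0,0,0]],"turn":[[0,0,0],[0,0,0]],"grip":[0.6,0.6]}'
python3 - <<'E'
from h import *
c=cam('wrist');W=cloud(c).reshape(-1,3);x,y,z=W.T
s=W[(abs(z-.082)<.005)&(abs(x-.47)<.06)&(abs(y-.32)<.06)]
print(len(s),cv2.minAreaRect((s[:,:2]*1000).astype(np.float32)),s[:,2].mean())
plan([.470,.320,.20],99.1,1)
E
```

```text
time_s: 9.7
tool_pos: [0.5081, 0.1519, 0.2228]
tool_rot: [-179.9, 0.0, 94.1]
force: [-0.3, -0.0, -0.6]
grip_width: 0.0518
grasp_force: 0.0
time_s: 10.32
tool_pos: [0.4666, 0.3287, 0.1998]
tool_rot: [-179.8, 0.1, 99.3]
force: [-0.0, -1.1, 0.4]
grip_width: 0.0521
grasp_force: 0.0
time_s: 10.58
tool_pos: [0.4694, 0.3254, 0.2019]
tool_rot: [180.0, 0.0, 98.9]
force: [0.8, -1.0, -0.3]
grip_width: 0.052
grasp_force: 0.0
1155 ((469.5751953125, 322.37908935546875), (13.907920837402344, 78.81239318847656), 9.312910079956055) 0.08151544406627222
dist/row mm 5.9 deg/row 0.2
turn [0.0002, 0.0001, -0.0011]
[-0.07, -0.003, 0.026]
```

```bash

python3 -m creep '{"translation":[[-0.055,0,0.3],[0,0,0.5],[0,0,0.55],[0,0,0.4],[0,0,0.2]],"turn":[[0,0,-0.002],[0,0,0],[0,0,0],[0,0,0],[0,0,0]],"grip":[0.6,0.6,0.6,0.6,0.6]}'
python3 -m creep '{"translation":[[0,0,0],[0,0,0],[0,0,0],[0,0,0],[0,0,0]],"turn":[[0,0,0],[0,0,0],[0,0,0],[0,0,0],[0,0,0]],"grip":[0.6,0.1,0,0,0]}' 40
python3 -m creep '{"translation":[[0,0,0]],"turn":[[0,0,0]],"grip":[0]}'
```

```text
time_s: 11.25
tool_pos: [0.4689, 0.3213, 0.0443]
tool_rot: [-179.9, 0.1, 99.3]
force: [0.2, -0.0, -0.6]
grip_width: 0.0521
grasp_force: 0.0
time_s: 11.88
tool_pos: [0.4694, 0.3232, 0.0462]
tool_rot: [180.0, -0.0, 99.4]
force: [-0.0, 0.3, -0.1]
grip_width: 0.0197
grasp_force: 0.0
time_s: 12.0
tool_pos: [0.4698, 0.3231, 0.0461]
tool_rot: [179.9, -0.0, 99.4]
force: [-0.5, -0.8, -0.0]
grip_width: 0.0138
grasp_force: 40.1
```

```bash

python3 -m creep '{"translation":[[0,0,-0.2],[0,0,-0.55],[0,0,-0.7],[0,0,-0.7],[0,0,-0.3]],"turn":[[0,0,0],[0,0,0],[0,0,0],[0,0,0],[0,0,0]],"grip":[0,0,0,0,0]}'
python3 - <<'E'
from h import *
plan([.534,-.223,.24],86.9,11)
E
```

```text
time_s: 12.62
tool_pos: [0.4699, 0.3236, 0.2468]
tool_rot: [179.8, -0.2, 99.4]
force: [-0.4, -0.3, -0.8]
grip_width: 0.0136
grasp_force: 40.0
dist/row mm 50.0 deg/row 1.14
turn [0.0001, -0.0001, 0.0063]
[-0.625, -0.03, 0.005]
[-0.625, -0.017, 0.006]
[-0.625, -0.005, 0.006]
[-0.625, 0.007, 0.006]
[-0.625, 0.02, 0.006]
[-0.625, 0.032, 0.007]
[-0.624, 0.045, 0.007]
[-0.623, 0.057, 0.007]
[-0.622, 0.069, 0.007]
[-0.62, 0.082, 0.007]
[-0.618, 0.094, 0.008]
```

```bash

python3 -m creep '{"translation":[[-0.3,-0.02,0],[-0.62,-0.02,0],[-0.62,-0.01,0],[-0.62,0,0],[-0.62,0.01,0]],"turn":[[0,0,0.004],[0,0,0.006],[0,0,0.006],[0,0,0.006],[0,0,0.006]],"grip":[0,0,0,0,0]}'
python3 -m creep '{"translation":[[-0.62,0.03,0],[-0.62,0.04,0],[-0.62,0.055,0],[-0.62,0.065,0],[-0.62,0.075,0]],"turn":[[0,0,0.006],[0,0,0.006],[0,0,0.006],[0,0,0.006],[0,0,0.006]],"grip":[0,0,0,0,0]}'
python3 - <<'E'
from h import *
plan([.534,-.223,.24],86.9,2)
E
```

```text
time_s: 13.25
tool_pos: [0.4928, 0.0982, 0.2401]
tool_rot: [-179.8, 0.0, 94.2]
force: [1.7, -0.0, -0.3]
grip_width: 0.0137
grasp_force: 40.0
time_s: 13.88
tool_pos: [0.5228, -0.1479, 0.2402]
tool_rot: [-179.8, -0.1, 88.8]
force: [0.3, 0.8, -0.4]
grip_width: 0.0137
grasp_force: 40.0
dist/row mm 38.0 deg/row 0.97
turn [-0.0005, -0.0002, 0.0054]
[-0.468, 0.08, 0.001]
[-0.467, 0.088, 0.001]
```

```bash

python3 -m creep '{"translation":[[-0.48,0.07,0],[-0.35,0.06,0],[-0.1,0.03,0],[0,0,0],[0,0,0]],"turn":[[0,0,0.006],[0,0,0.005],[0,0,0],[0,0,0],[0,0,0]],"grip":[0,0,0,0,0]}'
python3 -m creep '{"translation":[[0,0,0.3],[0,0,0.5],[0,0,0.5],[0,0,0.2],[0,0,0]],"turn":[[0,0,0],[0,0,0],[0,0,0],[0,0,0],[0,0,0]],"grip":[0,0,0,0,0]}'
python3 - <<'E'
from h import *
plan([.534,-.223,.115],86.9,1)
a=cam('scene');w=cam('wrist')
save(np.hstack([cv2.resize(a['frame'][240:340,110:220],(396,360),interpolation=2),cv2.resize(w['frame'][110:210,220:330],(396,360),interpolation=2)]),'q1.png')
E
```

```text
time_s: 14.5
tool_pos: [0.5357, -0.2183, 0.2413]
tool_rot: [-180.0, -0.1, 87.1]
force: [0.4, 0.8, 0.2]
grip_width: 0.0135
grasp_force: 40.0
time_s: 15.12
tool_pos: [0.5356, -0.2189, 0.1213]
tool_rot: [-179.9, -0.0, 87.1]
force: [0.3, -0.5, -0.0]
grip_width: 0.0137
grasp_force: 40.0
dist/row mm 7.7 deg/row 0.19
turn [-0.0005, -0.0002, 0.0009]
[-0.052, -0.017, 0.079]
```

View pics/q1.png

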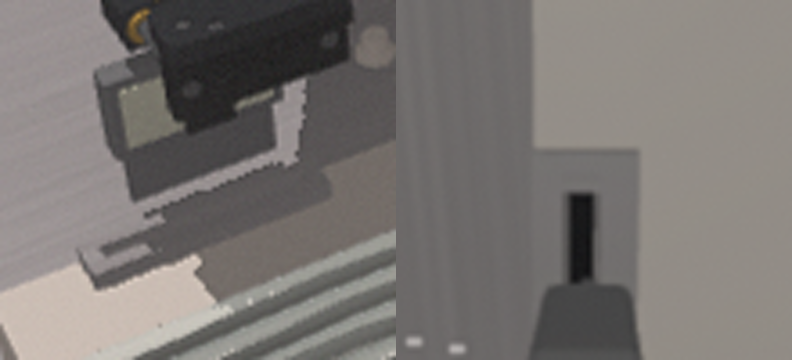

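```bash
python3 - <<'E'
from h import *
c=load('wrist');K=c['K'];Rm=cv2.Rodrigues(c['rvec'])[0];o=-Rm.T@c['tvec'].ravel();print('cam',o)
def ray(u,v,z):
    d=Rm.T@np.linalg.inv(K)@[u,v,1]; return np.round((o+d*(z-o[2])/d[2])*1e3,1)
for u in (568,595): print('slot edge',ray(220+(u-396)/3.6,110+240/3.6,.06))
for u in (534,638): print('lip outer',ray(220+(u-396)/3.6,110+240/3.6,.06))
W=cloud(c).reshape(-1,3);x,y,z=W.T
s=W[(abs(z-.157)<.006)&(abs(x-.535)<.03)&(y>-.23)&(y<-.15)]
print('frame top',len(s),cv2.minAreaRect((s[:,:2]*1000).astype(np.float32)),s.mean(0))
s=W[(abs(z-.06)<.003)&(abs(x-.535)<.03)&(y>-.23)&(y<-.15)]
print('lip',len(s),cv2.minAreaRect((s[:,:2]*1000).astype(np.float32)))
W=cloud(load('scene')).reshape(-1,3);x,y,z=W.T
s=W[(z>.085)&(z<.108)&(abs(x-.535)<.02)&(y>-.27)&(y<-.17)]
print('blade back face scene',len(s),np.median(s,0),np.percentile(s[:,1],[1,99]))
s=W[(z>.115)&(z<.16)&(abs(x-.535)<.02)&(y<-.24)&(y>-.27)]
print('frame scene',len(s),np.median(s,0))
s=W[(z>.057)&(z<.063)&(abs(x-.535)<.03)&(y<-.16)&(y>-.29)]
print('lip scene',len(s),cv2.minAreaRect((s[:,:2]*1000).astype(np.float32)))
E
```

```text
cam [ 0.53914324 -0.14936896  0.28445038]
slot edge [ 534.1 -182.6   60. ]
slot edge [ 539.7 -182.9   60. ]
lip outer [ 527.1 -182.2   60. ]
lip outer [ 548.5 -183.3   60. ]
frame top 2569 ((535.4185180664062, -205.75384521484375), (30.477846145629883, 49.80420684814453), 17.512649536132812) [ 0.53647259 -0.19989654  0.15743573]
lip 851 ((537.5160522460938, -183.05078125), (36.94004821777344, 21.60252571105957), 86.612548828125)
blade back face scene 452 [ 0.5390172  -0.22320267  0.0972093 ] [-0.25649959 -0.18755474]
frame scene 409 [ 0.54211523 -0.25203368  0.1417047 ]
lip scene 610 ((538.0810546875, -223.9435577392578), (116.56415557861328, 26.339740753173828), 86.78876495361328)
```

```bash

python3 -m creep '{"translation":[[-0.02,-0.009,0.1],[0,0,0.1],[0,0,0.08],[0,0,0.06],[0,0,0]],"turn":[[0,0,0.0015],[0,0,0],[0,0,0],[0,0,0],[0,0,0]],"grip":[0,0,0,0,0]}'
python3 - <<'E'
from h import *
o=env.get_obs();print(o['force'],o['wrist_torque'],o['tool_pos'])
E
python3 -m creep '{"translation":[[0,0,0.05],[0,0,0.05],[0,0,0]],"turn":[[0,0,0],[0,0,0],[0,0,0]],"grip":[0,0,0]}'
```

```text
time_s: 15.85
tool_pos: [0.5347, -0.2214, 0.094]
tool_rot: [-179.9, -0.0, 86.7]
force: [-0.1, 0.8, -0.1]
grip_width: 0.0137
grasp_force: 40.0
[-0.10187636  0.80902645 -0.10951183] [-0.11262858  0.05873595  0.01517171] [ 0.53470634 -0.22137335  0.09403628]
time_s: 16.23
tool_pos: [0.5348, -0.2214, 0.0862]
tool_rot: [-180.0, -0.0, 86.7]
force: [-0.1, 0.4, -0.4]
grip_width: 0.0135
grasp_force: 40.0
```

The blade edge is about 12 mm into the slot with no force. I press on towards home.

```bash

python3 -m creep '{"translation":[[0,0,0.06],[0,0,0.06],[0,0,0.04],[0,0,0]],"turn":[[0,0,0],[0,0,0],[0,0,0],[0,0,0]],"grip":[0,0,0,0]}' 60
python3 -m creep '{"translation":[[0,0,0.03],[0,0,0.02],[0,0,0]],"turn":[[0,0,0],[0,0,0],[0,0,0]],"grip":[0,0,0]}'
```

```text
time_s: 16.73
tool_pos: [0.5352, -0.2215, 0.074]
tool_rot: [180.0, -0.0, 86.7]
force: [-1.4, 1.1, 5.6]
grip_width: 0.0135
grasp_force: 60.0
time_s: 17.1
tool_pos: [0.5352, -0.2215, 0.0704]
tool_rot: [180.0, -0.0, 86.7]
force: [-2.1, 1.1, 6.8]
grip_width: 0.0136
grasp_force: 60.0
```

```bash

python3 -m creep '{"translation":[[0,0,0.02],[0,0,0.02],[0,0,0]],"turn":[[0,0,0],[0,0,0],[0,0,0]],"grip":[0,0,0]}'
python3 -m creep '{"translation":[[0,0,0.02],[0,0,0]],"turn":[[0,0,0],[0,0,0]],"grip":[0,0]}'
```

```text
time_s: 17.48
tool_pos: [0.5353, -0.2215, 0.068]
tool_rot: [180.0, -0.1, 86.7]
force: [-3.6, 0.6, 10.5]
grip_width: 0.0133
grasp_force: 60.0
time_s: 17.73
tool_pos: [0.5353, -0.2215, 0.0679]
tool_rot: [180.0, -0.1, 86.7]
force: [-6.2, 3.4, 21.2]
grip_width: 0.0135
grasp_force: 60.0
```

The force jumped from 10 to 21 N with no further motion, so the holder is home. One last look at the tag and the holder.

```bash
python3 - <<'E'
from h import *
a=cam('scene'); save(a['frame'][170:350,100:340],'z1.png',3.2)
print(env.get_obs()['force'],env.get_obs()['tool_pos'])
E
```

```text
[-7.46935984  2.98698977 21.16314564] [ 0.53533916 -0.22150546  0.06790822]
```

View pics/z1.png

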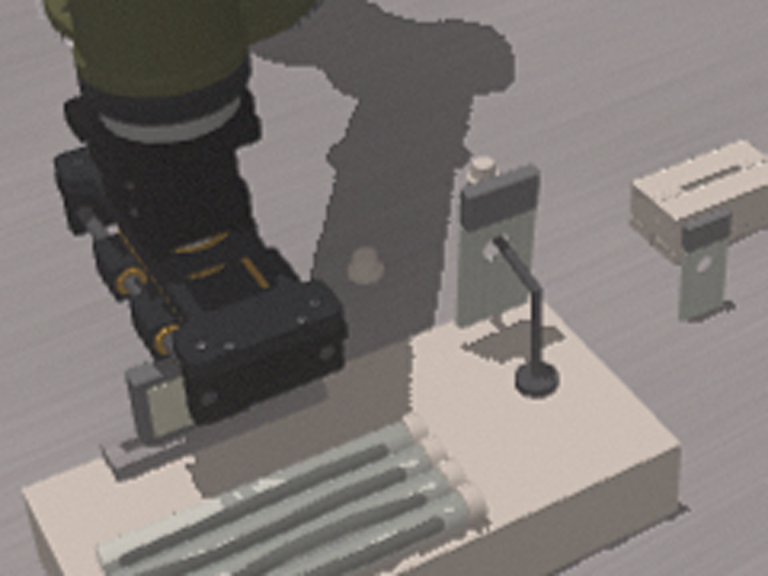

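The tag hangs on the peg at (495,245), and the holder's frame sits down on the lip at (160,435), still held pressed.

```bash
python3 -c "
from cell import env
print(env.sign_off())"
```

```text
the job is handed in; nothing more can be done
None
```

The job is handed in at about 18 s: the tag hangs free by its eye on the peg, and the holder is fully home in the slot, still held down with about 21 N; the sign-off gave no verdict.

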